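Re-file the spanners in the bench rack

ROBOT

A 6-joint arm with a two-finger parallel gripper is mounted at the origin on the work surface; the furniture and walls round the work are solid. World frame = base frame: x ahead of the robot, y to its left, z up, the work surface at z = 0. Lengths are in mm, angles in degrees, forces in N, time in s.
With the tool pointing down it reaches from about 350 to 875 mm from the base axis. Payload 15.5 kg.
Tool frame: the origin (TCP) lies midway between the tips of the shut fingers; the grasp point (between the pads) lies 19 mm behind it (env.grip_point_offset is the distance from the TCP to the grasp point, in mm); z points along the fingers, y is the line along which they close (so a half turn about z gives the same grasp; the last joint's range is limited). The gripper opens to 85 mm and grips with 20 to 120 N. Pads are 22 mm wide; open, the fingers measure 114 mm over their backs; the gripper's body (76 mm by 85 mm) begins 54 mm behind the grasp point. The pads swing forward as they close: fully open they stand 13 mm farther back than shut.
Start: joints at [67.752, 28.281, 77.091, -0, 74.628, -5.472], TCP at [180.392, 598.402, 231.277] pointing down, gripper open.
Joint ranges: [-166.48, 166.48], [-47.26, 123.95], [12.59, 153.08], [-70.14, 250.14], [6.76, 159.57], [-176.63, 176.63]. Speed limits (degrees/s): [108.29, 108.29, 147.25, 172.46, 172.46, 172.46].

INTERFACE

Orientations are given as [roll, pitch, yaw] about the fixed x, y, z axes, in that order (R = Rz(yaw) Ry(pitch) Rx(roll)).
In Python, from rig import env gives the robot as it stands.
- The arm moves only by the tool carry_out, never from a script. Its arguments are lists of equal length, an entry for each row: "fingers": the gripper's target within -1 to 1 (shut at 1, half-way at 0, fully open at -1); "linear": the shift along the tool's x, y, z in m, a list of three; "turn": the turn about the tool's z in degrees. In form: {"fingers": [fingers, ...], "linear": [[dx, dy, dz], ...], "turn": [turn, ...]}. A call has 1 to 12 rows; each row is the pose to reach, as a shift and turn from the pose commanded when the call began, along the tool's axes at that moment; what a row does not reach only later rows make up. A row lasts 1/12 s, in which the tool goes at most 41.7 mm and 7.16 degrees, less where a joint would pass 70% of its speed; a pose out of reach is approached as far as the arm can. A call with a gripper value outside its range is refused whole. The fingers move at their own pace and stop on an object; "squeeze" is the grip in N (left out, the last holds). Time passes only in rows, so rows that repeat a pose let the fingers close. It gives the time, the measured TCP pose, the force, the opening and the grip force at its end, in the units of the state.
- env.state(): the state, without advancing time (a new reading comes with each control period).
- env.grab_frame(name): name is "side" or "top" or "wrist"; returns the picture (420x560x3 uint8, red, green, blue); there is no depth.
- env.get_calibration(name): a dict with "fx", "fy", "cx", "cy" (pixels), "position" and "attitude" of the camera in the world. Camera axes: x right, y down, z forward; pixel columns grow to the right and rows downward; lengths in mm; the calibration is good to about 2 mm. A picture is of the moment at which its call begins: read the wrist's pose just before it. get_calibration takes no time and is no camera call; for the wrist camera it gives the pose at the moment of the call.
- env.finish_job(): hands the job in; it is judged then, once.
Trained networks look in the newest picture that a camera, given by its name, has taken for a name from the list of things; names that differ only in an ending like _2 or _b are one class to them, and where a whole thing is asked for, a point or a joint stands for the part that bears it (a point fixed in the world has none). Each returns a list of dicts, best first, with "conf" (0 to 1); they miss things now and then, are a little off and sometimes report something else, mostly with a low value. They report only what shows in the picture. A call takes as long as a camera call.
- env.cut_out(camera, label): "region" (420x560 bool, what is visible of it) and "extent" ([left, top, width, height] in pixels, round what is visible of it).
The state is a dict: "clock": time; "qpos": joint angles; "joint_velocities": joint speeds; "effort": joint torques, N m; "tcp_pos": TCP position; "tcp_rot": TCP orientation; "wrist_force": force on the tool from outside, world axes, zero at the start; "torque": the same for the moment, N m; "opening": finger opening in mm; "grip_force": force on a finger pad.
Only numpy, scipy, OpenCV 4.12 (cv2) and the standard library are available. Lean on these libraries where they do the work, as an engineer would, in place of code of your own. Each camera call takes 0.05 s, during which the arm holds its last target. There are 200 camera calls.

TASK

Put the three combination spanners back in the spanner rack, each in the cradle of its own size. The keeper bar is shut over the medium spanner, which somebody dropped into the large cradle: first swing the bar up and back out of the way, move that spanner to the medium cradle, bring the small and the large one from the bench to theirs (either way round, lying flat and fully down at both ends), and then shut the bar over all three.

Things in the scene. Friction and masses are not known exactly. Their poses are not given: they have to be found in the camera images.
- spanner_small: smallest of three plain steel combination spanners, 166 mm long, up to 27 mm wide, 8 mm thick; loose, on the bench beside the rack. Origin: middle of its underside. Its y axis runs along it (-y to the ring end, +y to the open jaw), z up. The shank to grip is 8 mm wide and lies 1 to 5 mm above the origin's height, so the fingertips must come close to the bench
- spanner_medium: middle spanner, 196 mm long, up to 34 mm wide, 8 mm thick, shank 11 mm wide; loose, at the start in the large cradle under the shut keeper bar. Origin, axes and shank height as for the small one
- spanner_large: largest spanner, 220 mm long, up to 38 mm wide, 8 mm thick, shank 12 mm wide; loose, on the bench beside the rack. Origin, axes and shank height as for the small one
- seat_small (a point): where the small spanner's origin belongs in the small cradle, the shortest of three black plastic cradles: midway between its two end cups, on their floor, 16 mm above the bench. x along the cradle towards the hinge end, z up. A cradle is a pair of cups for a spanner's two heads; between them, for 98 mm or more, the shank hangs free 8 mm over a 9 mm high spine
- seat_medium (a point): the same for the medium cradle, middle in length. The floor of each cradle is 8 mm longer and 6 mm wider than its spanner; the cups' walls slope outward to 24 mm longer and 22 mm wider at their top, 32 mm above the bench, and guide the spanner down
- seat_large (a point): the same for the large cradle, the longest; it holds the medium spanner at the start. The cradles stand side by side at 68 mm pitch, in any order, their hinge ends in line
- rack: spanner rack: grey sheet-metal base 284 x 232 mm, 6 mm thick, fixed to the bench, with the cradles and the keeper bar on it. Origin on the bench, 10 mm from the base's middle, towards the robot; x along the cradles towards the hinge end (away from the robot), y across them, z up
- keeper (a joint): keeper bar: steel rod across the hinge end of all three cradles, on two arms 45 mm long, with three rubber-tipped fingers that stand 1.5 mm over the spanner heads when shut. 0 = shut (arms level), 1.95 rad = fully open, swung up and back beyond the hinge; the stiff hinge leaves it where it is put, 1 to 2 N at the tab moves it. Open, its rod still stands 88 mm high
- keeper_grip (a point): point to pinch on the bar's black upright tab, mid-bar, 8 mm below the tab's top. Tab: 10 mm thick along the hinge axis (pinch across this, so that it pivots between the fingers), 16 mm wide, its top 37 mm above the 8 mm cross rod. When shut this point is 75 mm above the bench, 45 mm before and 33 mm above the hinge axis; it swings with the bar
- keeper_hinge (a point): point on the keeper bar's hinge axis, midway along it, 42 mm above the bench, fixed to the rack; the axis runs along the rack's y

How it is judged (in metres and radians):
On the way, in this order (a step that is already met when the one before it is completed fails the run):
1. the keeper bar is swung open before the medium spanner is moved out of the large cradle (value of joint keeper above 1.2 rad and horizontal distance between spanner_medium and seat_large below 0.03 m), for 0.2 s.
2. all three spanners lie in their own cradles while the keeper bar is still open (value of joint keeper above 0.5 rad and horizontal distance between spanner_small and seat_small below 0.012 m and horizontal distance between spanner_medium and seat_medium below 0.012 m and horizontal distance between spanner_large and seat_large below 0.012 m), for 0.2 s.
At the end, for the whole second after the job is handed in: each spanner lies at rest in the cradle of its own size, within 12 mm of its seat and 0.12 rad of the cradle's direction, flat (within 0.08 rad) and down on the cups' floor (within 4 mm); the keeper bar is shut (within 0.12 rad) (value of joint keeper below 0.12 rad and horizontal distance between spanner_small and seat_small below 0.012 m and horizontal distance between spanner_medium and seat_medium below 0.012 m and horizontal distance between spanner_large and seat_large below 0.012 m and z of spanner_small in the frame of seat_small below 0.004 m and z of spanner_medium in the frame of seat_medium below 0.004 m and z of spanner_large in the frame of seat_large below 0.004 m and angle between each of spanner_small, spanner_medium, spanner_large's own z axis and vertical below 0.08 rad and angle between the y axis of each of spanner_small, spanner_medium, spanner_large and the x axis of rack, either way round below 0.12 rad and linear speed of each of spanner_small, spanner_medium, spanner_large below 0.02 m/s); the robot touches nothing.
It also fails if it takes over 106 s, if anything falls off the work surface, if the arm or the gripper's body presses on something with over 40 N, if the wrist force passes 120 N, or if a joint passes its speed limit or range.

## Working session

There is one attempt and no reset: what is moved stays moved. The work goes in short steps, Python scripts to look and compute and a tool call to move; the robot and the scene stay as the last step left them, time stands still between calls to the robot, and variables do not carry over. Pictures are saved under pics/ and viewed, at most 14 in all, crops included, and the job is handed in when it is done.

Besides the shell and the picture viewer there is one more tool, called in YAML: its name, and indented under it one key for each argument. carry_out: Moves the arm, as the interface text tells. Its arguments: {"type":"object","properties":{"fingers":{"type":"array","items":{"type":"number"}},"linear":{"type":"array","items":{"type":"array","items":{"type":"number"}}},"turn":{"type":"array","items":{"type":"number"}},"squeeze":{"type":"number"}},"required":["fingers","linear","turn"]}

```bash
ls; mkdir -p pics; cat > h.py <<'E'
import numpy as np, cv2
from scipy.spatial.transform import Rotation as R
from rig import env
def shot(n,f):
    p=env.grab_frame(n); cv2.imwrite('pics/'+f,p[:,:,::-1]); return p
def cam(n):
    c=env.get_calibration(n); return c
def att(c):
    a=np.array(c['attitude'],float)
    return a if a.shape==(3,3) else R.from_euler('xyz',a,degrees=True).as_matrix()
def ray(c,u,v,z):
    d=att(c)@np.array([(u-c['cx'])/c['fx'],(v-c['cy'])/c['fy'],1.]); p=np.array(c['position'],float)
    return p+d*(z-p[2])/d[2]
def proj(c,P):
    q=att(c).T@(np.array(P,float)-np.array(c['position'])); return c['fx']*q[0]/q[2]+c['cx'],c['fy']*q[1]/q[2]+c['cy']
E
python3 - <<'E'
from h import *
print(env.state())
for n in ['top','side','wrist']: print(n,env.get_calibration(n)); 
shot('top','t0.png'); 
for l in ['spanner_small','spanner_medium','spanner_large','rack','keeper','keeper_grip']:
    for d in env.cut_out('top',l): print(l,d['conf'],d['extent'],d['region'].sum())
shot('side','s0.png')
E
```

```text
pics
{'clock': 0.0, 'qpos': array([ 6.77518283e+01,  2.83151720e+01,  7.71285460e+01,  1.44714386e-03,
        7.46286977e+01, -5.47263765e+00]), 'joint_velocities': array([-0.03579812, -0.06782145,  0.00515572, -0.0114056 ,  0.04549713,
       -0.022717  ]), 'effort': array([ 1.40078213e-03, -8.82174110e+01, -3.83866274e+01, -3.09946545e-04,
        1.01755964e-02, -2.22841743e-05]), 'tcp_pos': array([180.24564729, 598.05488199, 230.68877027]), 'tcp_rot': array([-1.79928047e+02, -8.29483673e-03,  1.63224076e+02]), 'wrist_force': array([ 0.54629543, -0.67541317, -0.35931606]), 'torque': array([ 0.0604081 , -0.04178755,  0.04174471]), 'grip_force': 0.0, 'opening': 85.41520586488204}
top {'fx': 532.3371643252002, 'fy': 532.3371643252002, 'cx': 288.56004282335675, 'cy': 205.68106733854486, 'position': array([ 489.59309698,  -13.56770438, 1264.86840871]), 'attitude': array([-176.3407497 ,    0.81012946,  -89.89834426])}
side {'fx': 381.52185551463396, 'fy': 381.52185551463396, 'cx': 275.9385001987626, 'cy': 207.3444946557341, 'position': array([429.60226504, 836.06687071, 582.3603958 ]), 'attitude': array([-120.3273991 ,    0.92659355, -171.96189126])}
wrist {'fx': 371.5385208016017, 'fy': 371.5385208016017, 'cx': 284.74080960280406, 'cy': 208.25565549394935, 'position': array([102.30255871, 620.64093516, 373.38584744]), 'attitude': array([ 1.61530756e+02, -2.75684975e-02,  7.32255745e+01])}
spanner_small 0.82 [137.9, 185.9, 26.8, 67.8] 319
spanner_medium 0.84 [271.8, 203.2, 17.2, 73.3] 428
spanner_large 0.59 [411.9, 176.7, 20.8, 92.7] 440
rack 0.96 [222.7, 171.5, 109.1, 127.0] 7332
keeper 0.7 [229.5, 178.2, 97.7, 29.7] 494
keeper_grip 0.79 [225.6, 180.0, 97.5, 28.9] 413
```

```bash
python3 - <<'E'
import cv2
p=cv2.imread('pics/t0.png')[150:330,110:470]; cv2.imwrite('pics/t0c.png',cv2.resize(p,None,fx=2.2,fy=2.2,interpolation=cv2.INTER_CUBIC))
E
```

```text
(no output)
```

View pics/t0c.png

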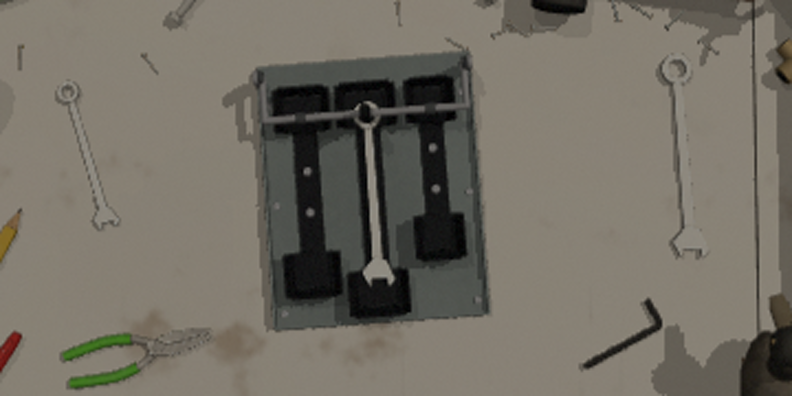

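View pics/s0.png

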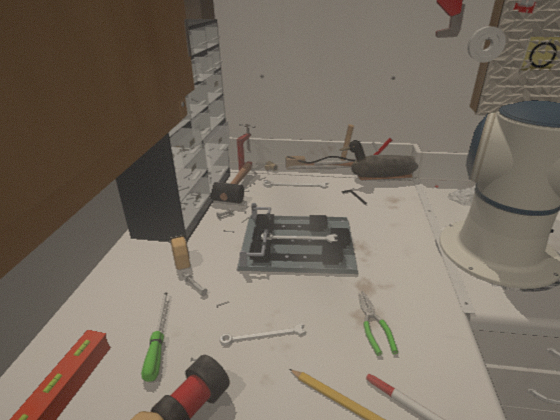

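The crop shows the medium spanner in the centre, large cradle. The medium cradle is on its left (+y) and the small cradle on its right. The small spanner lies on the bench at left, top px ≈(147,220), and the large one at right, px ≈(422,222). The side view shows a cabinet beyond the far-left bench.

```bash
cat >> h.py <<'E'
def axis(reg,c,z):
    """world midpoint, yaw (deg) and length of an elongated region at height z"""
    v,u=np.nonzero(reg); P=np.array([ray(c,a,b,z)[:2] for a,b in zip(u,v)])
    r=cv2.minAreaRect(P.astype(np.float32)); m=P.mean(0); w,V=np.linalg.eigh(np.cov((P-m).T)); d=V[:,1]; d=d*np.sign(d[0])
    s=(P-m)@d; t=(P-m)@np.array([-d[1],d[0]])
    return m+d*(s.max()+s.min())/2, np.degrees(np.arctan2(d[1],d[0])), np.ptp(s), np.array(r[0]), r[1]
E
python3 - <<'E'
from h import *
c=env.get_calibration('top'); p=env.grab_frame('top')
for l,z in [('spanner_small',6),('spanner_medium',22),('spanner_large',6),('rack',6),('keeper',50)]:
    d=env.cut_out('top',l)
    for e in d: print(l,e['conf'],axis(e['region'],c,z))
f=lambda u,v,z: ray(c,110+u/2.2,150+v/2.2,z).round(0)
for n,u,v,z in [('bl',270,328,6),('br',488,315,6),('tr',467,55,6),('tl',255,70,6),('tab',366,110,75)]: print(n,f(u,v,z))
E
```

```text
spanner_small 0.52 (array([537.50365419, 336.13241993]), np.float64(18.298136964925554), np.float64(158.66267207096195), array([537.4130249 , 336.33874512]), (158.68109130859375, 20.1436767578125))
spanner_medium 0.9 (array([488.09001796,  26.59645846]), np.float64(5.074359750593101), np.float64(172.38440750676182), array([488.20169067,  25.1350956 ]), (172.03799438476562, 27.949691772460938))
spanner_medium 0.58 (array([490.57195593,  26.66043898]), np.float64(4.359316617635993), np.float64(253.35088293414884), array([490.52297974,  27.59550095]), (253.3905487060547, 66.34392547607422))
spanner_large 0.82 (array([ 537.76836239, -305.94577836]), np.float64(3.982540763708987), np.float64(215.97490038100509), array([ 537.85968018, -306.41900635]), (215.86912536621094, 35.35890579223633))
rack 0.61 (array([499.84752604,  25.21951116]), np.float64(10.244104932577919), np.float64(304.1798923285213), array([500.14874268,  27.08539581]), (285.9801025390625, 239.08001708984375))
keeper 0.6 (array([585.94469855,  34.20543516]), np.float64(-86.16918365985005), np.float64(222.54290010178585), array([598.74694824,  35.27171326]), (57.53458786010742, 222.6223907470703))
bl [350. 135.   6.]
br [365. -97.   6.]
tr [643. -76.   6.]
tl [627. 154.   6.]
tab [578.  31.  75.]
```

View pics/t0.png

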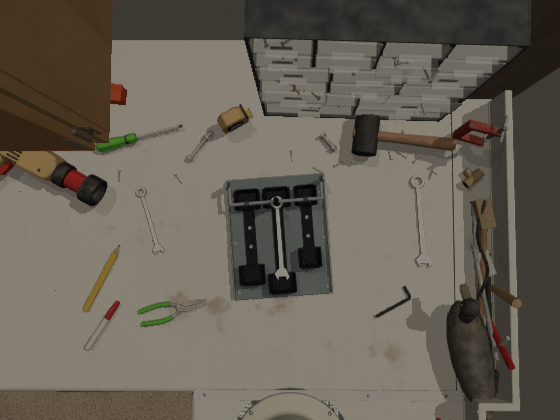

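```bash
python3 - <<'E'
from h import *
a=env.get_calibration('top');b=env.get_calibration('side')
def tri(p,q):
    A=[];B=[]
    O=[np.array(a['position']),np.array(b['position'])]
    D=[ray(a,*p,0)-O[0], ray(b,*q,0)-O[1] if True else 0]
    D=[d/np.linalg.norm(d) for d in D]
    M=sum(np.eye(3)-np.outer(d,d) for d in D); v=sum((np.eye(3)-np.outer(d,d))@o for d,o in zip(D,O))
    x=np.linalg.solve(M,v); return x.round(), [np.linalg.norm(np.cross(x-o,d)).round(1) for d,o in zip(D,O)]
print(tri((112,150),(193,95)),tri((110,40),(193,95)))
print(tri((246,30),(188,25)),tri((262,113),(186,240)))
E
```

```text
(array([633., 277., 439.]), [np.float64(3.7), np.float64(3.7)]) (array([721., 248., 460.]), [np.float64(75.2), np.float64(75.2)])
(array([750.,  46., 529.]), [np.float64(35.0), np.float64(35.0)]) (array([787.,  67.,  14.]), [np.float64(3.8), np.float64(3.8)])
```

carry_out:
  fingers: [-1,-1,-1,-1,-1,-1,-1,-1,-1,-1,-1,-1]
  linear:
    - [0,0,-0.03]
    - [0,0,-0.07]
    - [0,0,-0.09]
    - [-0.03,-0.03,-0.09]
    - [-0.06,-0.06,-0.09]
    - [-0.09,-0.09,-0.09]
    - [-0.12,-0.12,-0.09]
    - [-0.15,-0.15,-0.09]
    - [-0.18,-0.18,-0.09]
    - [-0.2,-0.2,-0.09]
    - [-0.22,-0.22,-0.09]
    - [-0.24,-0.24,-0.09]
  turn: [0,0,-3,-6,-9,-12,-15,-18,-21,-21,-21,-21]

```text
clock: 1.7
tcp_pos: [341.4, 297.8, 321.5]
tcp_rot: [180.0, 0.0, -175.8]
wrist_force: [0.7, 1.2, 0.0]
opening: 85.8
grip_force: 0.0
```

carry_out:
  fingers: [-1,-1,-1,-1,-1,-1,-1,-1,-1,-1,-1,-1]
  linear:
    - [-0.01,-0.03,0]
    - [-0.02,-0.06,0.01]
    - [-0.03,-0.09,0.02]
    - [-0.04,-0.12,0.03]
    - [-0.05,-0.15,0.04]
    - [-0.06,-0.18,0.05]
    - [-0.07,-0.21,0.06]
    - [-0.075,-0.24,0.07]
    - [-0.079,-0.26,0.085]
    - [-0.079,-0.274,0.1]
    - [-0.079,-0.274,0.1]
    - [-0.079,-0.274,0.1]
  turn: [0,0,0,0,0,0,0,0,0,0,0,0]

```text
clock: 2.7
tcp_pos: [439.6, 31.6, 221.1]
tcp_rot: [180.0, -0.1, -175.9]
wrist_force: [0.6, 0.8, 0.1]
opening: 85.4
grip_force: 0.0
```

```bash
python3 - <<'E'
from h import *
print(env.state()['tcp_pos'],env.state()['tcp_rot'])
c=env.get_calibration('wrist');p=shot('wrist','w1.png'); print(c)
for l,z in [('spanner_medium',22),('rack',6),('keeper',50),('keeper_grip',75)]:
    for e in env.cut_out('wrist',l): print(l,e['conf'],e['extent'],axis(e['region'],c,z))
E
```

```text
[439.56551227  31.61756776 221.07939057] [ 1.79980074e+02 -7.36609377e-02 -1.75877977e+02]
{'fx': 371.5385208016017, 'fy': 371.5385208016017, 'cx': 284.74080960280406, 'cy': 208.25565549394935, 'position': array([358.45389935,  24.59890653, 363.85669503]), 'attitude': array([ 1.61567072e+02, -1.15714545e-01,  9.41283181e+01])}
spanner_medium 0.75 [255.3, 126.9, 37.2, 185.4] (array([491.56548136,  25.46570035]), np.float64(4.4574127454036), np.float64(190.99805614697112), array([491.35119629,  26.52796364]), (191.0143280029297, 32.775840759277344))
rack 0.62 [146.6, 79.3, 255.7, 285.2] (array([513.53002548,  33.9849998 ]), np.float64(18.48989922391494), np.float64(361.9156092351259), array([512.59521484,  26.64321899]), (313.9017639160156, 265.4821472167969))
keeper 0.8 [172.7, 299.9, 213.5, 58.5] (array([578.14314469,  32.06228281]), np.float64(-85.71714731710543), np.float64(215.31217748724703), array([590.03710938,  32.91432953]), (67.0036392211914, 215.32994079589844))
keeper_grip 0.76 [170.6, 298.6, 213.8, 61.6] (array([561.38060394,  31.68297704]), np.float64(-86.02688955461552), np.float64(200.1594496145688), array([572.16656494,  32.22988892]), (62.82151412963867, 200.16397094726562))
keeper_grip 0.33 [146.5, 80.8, 256.4, 283.0] (array([482.46123055,  34.04369589]), np.float64(21.490187044224154), np.float64(298.885149382431), array([483.11578369,  25.8874054 ]), (252.94534301757812, 213.5417938232422))
```

View pics/w1.png

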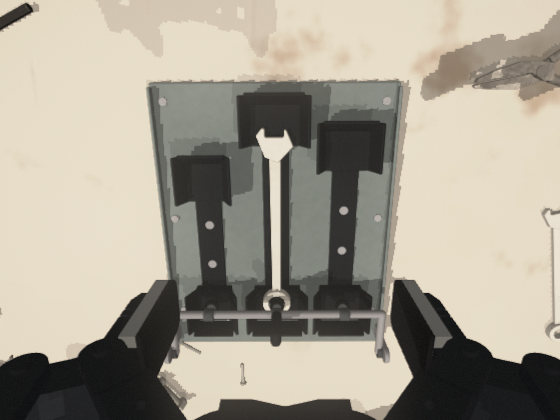

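The wrist view shows the rack's near corners at (149,83) and (407,82). The tab's top is around (276,343), the rod crosses at v≈314, and the medium spanner is along u≈276.

```bash
python3 - <<'E'
from h import *
c=env.get_calibration('wrist')
for n,u,v,z in [('nearR',150,83,6),('nearL',406,82,6),('rodR',185,315,42),('rodL',378,314,42),('rodmid',276,314,42),('tabtop',276,341,83),('tabfoot',276,314,46),('rear',276,341,6),
 ('sm cup nearR',173,157,32),('sm nearL',228,156,32),('lg nearR',238,94,32),('lg nearL',310,97,32),('med nearR',318,123,32),('med nearL',384,123,32)]: print(n,ray(c,u,v,z).round(1))
p=cv2.imread('pics/w1.png')[270:370,140:420]; cv2.imwrite('pics/w1c.png',cv2.resize(p,None,fx=2.8,fy=2.8,interpolation=cv2.INTER_CUBIC))
E
```

```text
nearR [367.6 -96.8   6. ]
nearL [349.2 136.5   6. ]
rodR [588.1 -58.2  42. ]
rodL [572.5 136.8  42. ]
rodmid [580.2  33.7  42. ]
tabtop [580.6  34.6  83. ]
tabfoot [577.4  33.6  46. ]
rear [641.2  37.1   6. ]
sm cup nearR [429.  -69.8  32. ]
sm nearL [424.4 -20.4  32. ]
lg nearR [370.3 -13.3  32. ]
lg nearL [368.1  48.4  32. ]
med nearR [389.3  57.5  32. ]
med nearL [385.  115.3  32. ]
```

View pics/w1c.png

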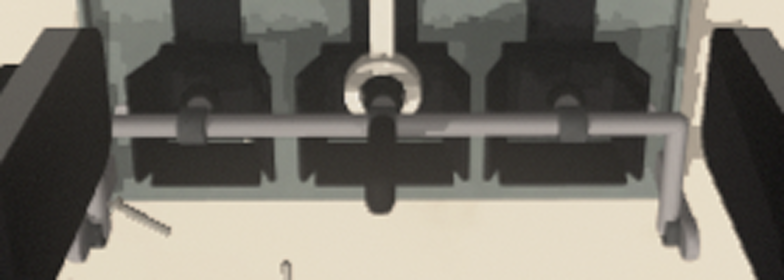

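carry_out:
  fingers: [-1,-1,-1,-1,-1,-1,-1,-1,-1,-0.5,-0.3,-0.3]
  linear:
    - [-0.03,-0.002,0]
    - [-0.06,-0.004,0]
    - [-0.09,-0.006,0.01]
    - [-0.12,-0.008,0.02]
    - [-0.14,-0.008,0.04]
    - [-0.14,-0.008,0.07]
    - [-0.14,-0.008,0.1]
    - [-0.14,-0.008,0.13]
    - [-0.14,-0.008,0.15]
    - [-0.14,-0.008,0.162]
    - [-0.14,-0.008,0.162]
    - [-0.14,-0.008,0.162]
  turn: [0,0,0,0,0,0,0,0,0,0,0,0]
  squeeze: 20

```text
clock: 3.95
tcp_pos: [580.1, 34.8, 59.5]
tcp_rot: [180.0, -0.0, -175.7]
wrist_force: [1.2, 0.1, 0.4]
opening: 55.5
grip_force: 0.0
```

```bash
python3 - <<'E'
from h import *
print(env.state()['tcp_pos'],env.state()['opening'])
c=env.get_calibration('wrist');p=shot('wrist','w2.png')
print(proj(c,(580,34,75)),proj(c,(580,34,83)))
E
```

```text
[580.09642206  34.80368834  59.45725419] 55.46523779550583
(np.float64(285.01616278928446), np.float64(301.69212440685527)) (np.float64(285.06881053623084), np.float64(313.5876162428707))
```

View pics/w2.png

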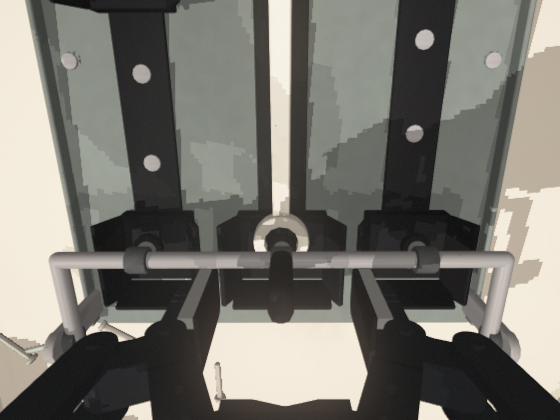

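The tab (282, 250–322) stands centred between the fingers. I'll close on it.

carry_out:
  fingers: [0.3,0.7,1,1,1,1,1]
  linear:
    - [0,0,0]
    - [0,0,0]
    - [0,0,0]
    - [0,0,0]
    - [0,0,0]
    - [0,0,0]
    - [0,0,0]
  turn: [0,0,0,0,0,0,0]
  squeeze: 30

```text
clock: 4.58
tcp_pos: [580.4, 33.3, 59.9]
tcp_rot: [-179.9, 0.0, -175.8]
wrist_force: [-2.0, -9.6, 4.6]
opening: 9.0
grip_force: 35.4
```

carry_out:
  fingers: [1,1,1,1,1,1,1,1,1,1,1,1]
  linear:
    - [-0.0035,0,-0.0037]
    - [-0.007,0,-0.0073]
    - [-0.011,0,-0.0104]
    - [-0.0151,0,-0.0132]
    - [-0.0195,0,-0.0156]
    - [-0.0241,0,-0.0177]
    - [-0.0288,0,-0.0193]
    - [-0.0337,0,-0.0205]
    - [-0.0387,0,-0.0212]
    - [-0.0437,0,-0.0216]
    - [-0.0487,0,-0.0214]
    - [-0.0537,0,-0.0209]
  turn: [0,0,0,0,0,0,0,0,0,0,0,0]

```text
clock: 5.58
tcp_pos: [632.9, 37.3, 80.3]
tcp_rot: [-179.9, -0.1, -175.8]
wrist_force: [-5.1, -9.1, 2.7]
opening: 9.2
grip_force: 30.0
```

carry_out:
  fingers: [1,1,1,1,1,1,1,1,1,1,1]
  linear:
    - [-0.005,0,0.001]
    - [-0.0098,0,0.0023]
    - [-0.0145,0,0.0042]
    - [-0.019,0,0.0064]
    - [-0.0233,0,0.009]
    - [-0.0273,0,0.0119]
    - [-0.031,0,0.0153]
    - [-0.0346,0,0.0189]
    - [-0.0377,0,0.0228]
    - [-0.0377,0,0.0228]
    - [-0.0377,0,0.0228]
  turn: [0,0,0,0,0,0,0,0,0,0,0]

```text
clock: 6.5
tcp_pos: [672.3, 40.2, 58.1]
tcp_rot: [-179.9, 0.1, -175.8]
wrist_force: [2.3, -5.5, 3.0]
opening: 9.5
grip_force: 31.2
```

carry_out:
  fingers: [0.4,0,-0.3,-0.3,-0.5,-0.5,-0.5,-0.5,-0.5,-0.5,-0.5,-0.5]
  linear:
    - [0,0,0]
    - [0,0,0]
    - [0,0,0]
    - [0,0,-0.02]
    - [0,0,-0.05]
    - [0,0,-0.08]
    - [0.01,0,-0.11]
    - [0.04,0,-0.14]
    - [0.08,0,-0.14]
    - [0.12,0,-0.14]
    - [0.16,0,-0.14]
    - [0.195,0,-0.14]
  turn: [0,0,0,0,0,0,0,0,0,0,0,0]

```text
clock: 7.5
tcp_pos: [473.9, 26.7, 197.4]
tcp_rot: [180.0, -0.0, -175.8]
wrist_force: [1.3, 0.2, 0.2]
opening: 63.8
grip_force: 0.0
```

```bash
python3 - <<'E'
from h import *
print(env.state()['tcp_pos'],env.state()['tcp_rot'])
c=env.get_calibration('wrist');p=shot('wrist','w3.png');print(c['position'],c['attitude'])
for l,z in [('spanner_medium',20),('keeper',50)]:
    for e in env.cut_out('wrist',l): print(l,e['conf'],e['extent'],axis(e['region'],c,z))
E
```

```text
[473.92504322  26.73261192 197.43198334] [ 1.79993307e+02 -2.24043502e-02 -1.75766828e+02]
[392.70435221  19.56538035 340.1485197 ] [ 1.61512522e+02 -1.04040443e-01  9.42365305e+01]
spanner_medium 0.65 [261.3, 88.4, 42.1, 213.6] (array([495.70019407,  25.39029699]), np.float64(4.556529897554333), np.float64(197.1257291084433), array([495.56970215,  26.33309364]), (197.21560668945312, 32.28530502319336))
keeper 0.73 [193.0, 356.8, 185.8, 46.9] (array([659.80557598,  39.30795899]), np.float64(-85.59477661351914), np.float64(180.18740516247124), array([667.00927734,  39.88563919]), (59.081783294677734, 180.1771240234375))
```

View pics/w3.png

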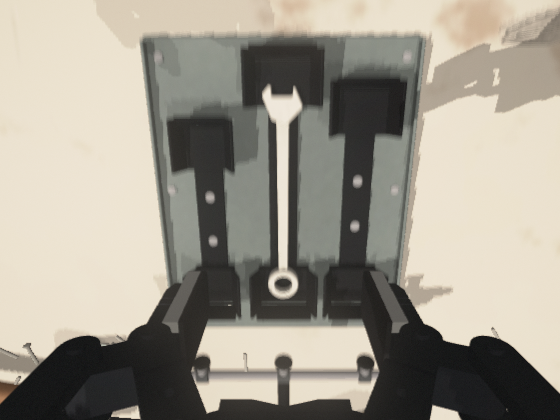

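Bar is open (rod at v≈375). The medium spanner is clear at (262–303, 88–300), jaw toward the robot. Cup edges: large near v≈46, medium near v≈81, small near v≈120.

```bash
python3 - <<'E'
from h import *
c=env.get_calibration('wrist'); g=cv2.imread('pics/w3.png',0)
yaw=np.radians(4.45); X=np.array([np.cos(yaw),np.sin(yaw)]);Y=np.array([-X[1],X[0]])
for n,L,W,a,b,v,f in [('s',166,27,168,234,119,(203,239)),('m',196,34,332,406,80,(326,385)),('l',220,38,242,326,45,(250,316))]:
    P=[ray(c,u,v,32)[:2] for u in (a,b)]
    mid=(P[0]+P[1])/2; F=ray(c,sum(f)/2,318,32)[:2]
    print(n,'near',mid.round(1),'w',np.linalg.norm(P[1]-P[0]).round(1),'exp',W+22,'seat from near',(mid+X*(L+24)/2).round(1),'far',F.round(1),'len',np.linalg.norm(F-mid).round(1),L+24)
    print('  screws')
for u,v in [(210,198),(213,241),(357,181),(354,226)]: print(ray(c,u,v,9).round(1))
p=g[25:335,150:430]; cv2.imwrite('pics/w3c.png',cv2.resize(cv2.equalizeHist(p),None,fx=1.9,fy=1.9,interpolation=cv2.INTER_CUBIC))
E
```

```text
s near [424.6 -45.5] w 53.4 exp 49 seat from near [519.3 -38.1] far [612.2 -25.7] len 188.6 190
  screws
m near [385.   85.9] w 58.1 exp 56 seat from near [494.6  94.5] far [602.7 104.5] len 218.5 220
  screws
l near [364.7  17.5] w 64.1 exp 60 seat from near [486.3  27. ] far [607.8  34.3] len 243.7 244
  screws
[498.3 -41.8   9. ]
[541.7 -38.5   9. ]
[472.2  92.6   9. ]
[516.3  95.7   9. ]
```

View pics/w3c.png

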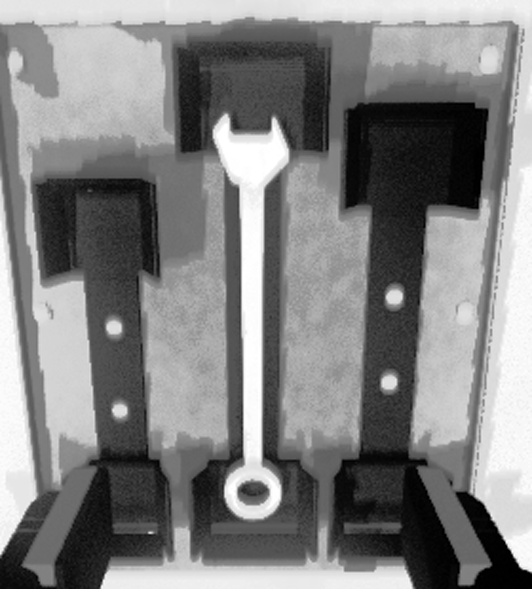

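carry_out:
  fingers: [-0.5,-0.5,-0.5,-0.5,-0.5,-0.5,-0.5,-0.5,-0.5]
  linear:
    - [-0.01,-0.001,0.02]
    - [-0.02,-0.0024,0.05]
    - [-0.0217,-0.0024,0.08]
    - [-0.0217,-0.0024,0.11]
    - [-0.0217,-0.0024,0.14]
    - [-0.0217,-0.0024,0.16]
    - [-0.0217,-0.0024,0.175]
    - [-0.0217,-0.0024,0.175]
    - [-0.0217,-0.0024,0.175]
  turn: [-0.2,-0.2,-0.2,-0.2,-0.2,-0.2,-0.2,-0.2,-0.2]

```text
clock: 8.4
tcp_pos: [498.9, 25.9, 22.0]
tcp_rot: [180.0, -0.1, -175.6]
wrist_force: [0.7, 0.3, 0.3]
opening: 64.1
grip_force: 0.0
```

carry_out:
  fingers: [-0.5,-0.5,-0.5,0.2,0.6,1,1,1,1]
  linear:
    - [0.003,0,0.005]
    - [0.003,0,0.01]
    - [0.003,0,0.01]
    - [0.003,0,0.01]
    - [0.003,0,0.01]
    - [0.003,0,0.01]
    - [0.003,0,0.01]
    - [0.003,0,0.01]
    - [0.003,0,0.01]
  turn: [0,0,0,0,0,0,0,0,0]
  squeeze: 50

```text
clock: 9.15
tcp_pos: [495.7, 25.5, 12.7]
tcp_rot: [-180.0, 0.0, -175.6]
wrist_force: [-1.2, -0.2, 7.0]
opening: 9.1
grip_force: 48.9
```

carry_out:
  fingers: [1,1,1,1,1,1]
  linear:
    - [0,0,-0.01]
    - [0,0,-0.02]
    - [0,0,-0.035]
    - [0,0,-0.05]
    - [0,0,-0.05]
    - [0,0,-0.05]
  turn: [0,0,0,0,0,0]

```text
clock: 9.65
tcp_pos: [496.2, 25.6, 63.5]
tcp_rot: [-180.0, 0.1, -175.6]
wrist_force: [0.6, 0.4, -0.6]
opening: 8.4
grip_force: 49.2
```

```bash
python3 - <<'E'
from h import *
s=env.state();print(s['tcp_pos'],s['tcp_rot'],s['opening'])
c=env.get_calibration('wrist');p=shot('wrist','w4.png')
for e in env.cut_out('wrist','spanner_medium'): print(e['conf'],e['extent'],axis(e['region'],c,s['tcp_pos'][2]-12+24))
E
```

```text
[496.22407946  25.56234624  63.52137073] [-1.79980137e+02  1.30636157e-01 -1.75573620e+02] 8.437983758814994
```

View pics/w4.png

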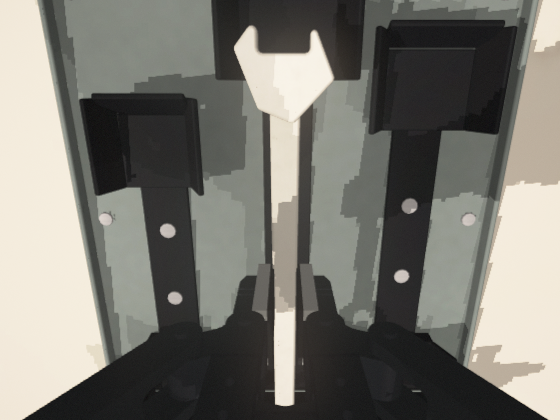

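carry_out:
  fingers: [1,1,1,1,1,1,1,1]
  linear:
    - [-0.001,0.02,0]
    - [-0.002,0.04,0]
    - [-0.003,0.06,0]
    - [-0.003,0.0693,0]
    - [-0.003,0.0693,0.015]
    - [-0.003,0.0693,0.03]
    - [-0.003,0.0693,0.03]
    - [-0.003,0.0693,0.03]
  turn: [0,0,0,0,0,0,0,0]

```text
clock: 10.42
tcp_pos: [492.5, 94.7, 31.7]
tcp_rot: [-180.0, -0.1, -175.6]
wrist_force: [-0.4, 0.4, -0.0]
opening: 8.5
grip_force: 49.2
```

carry_out:
  fingers: [1,1,1,1,1]
  linear:
    - [0,0,0.006]
    - [0,0,0.012]
    - [0,0,0.0195]
    - [0,0,0.0195]
    - [0,0,0.0195]
  turn: [0,0,0,0,0]

```text
clock: 10.83
tcp_pos: [493.0, 94.8, 12.5]
tcp_rot: [-180.0, -0.0, -175.6]
wrist_force: [0.5, 0.5, -1.2]
opening: 8.7
grip_force: 50.6
```

carry_out:
  fingers: [0.4,0,-0.4,-0.5,-0.5,-0.5,-0.5,-0.5,-0.5,-0.5,-0.5,-0.5]
  linear:
    - [0,0,0]
    - [0,0,0]
    - [0,0,0]
    - [0,0,-0.02]
    - [0,0,-0.05]
    - [0,0,-0.08]
    - [0.01,0,-0.12]
    - [0.02,0,-0.16]
    - [0.03,0,-0.19]
    - [0.03,0,-0.19]
    - [0.03,0,-0.19]
    - [0.03,0,-0.19]
  turn: [0,0,0,0,0,0,0,0,0,0,0,0]

```text
clock: 11.83
tcp_pos: [463.2, 92.6, 202.7]
tcp_rot: [-180.0, 0.0, -175.6]
wrist_force: [-0.4, 0.8, -0.6]
opening: 63.7
grip_force: 0.0
```

```bash
python3 - <<'E'
from h import *
s=env.state();print(s['tcp_pos'],s['tcp_rot'],s['opening'])
c=env.get_calibration('wrist');p=shot('wrist','w5.png')
for e in env.cut_out('wrist','spanner_medium'): print(e['conf'],e['extent'],axis(e['region'],c,20))
for e in env.cut_out('wrist','spanner_small'): print(e['conf'],e['extent'],axis(e['region'],c,4))
E
```

```text
[463.16636056  92.57642765 202.66710712] [-1.79997715e+02  6.48760757e-03 -1.75574368e+02] 63.69156652732485
0.77 [264.0, 100.3, 40.6, 208.3] (array([492.98653443,  93.76277555]), np.float64(4.528677426057086), np.float64(196.98413096649608), array([492.86151123,  94.72952271]), (197.12347412109375, 32.27216720581055))
0.96 [497.9, 182.1, 33.5, 150.8] (array([537.73146844, 335.25961084]), np.float64(17.604264295906813), np.float64(168.40768858167775), array([537.62835693, 335.56887817]), (168.42660522460938, 27.939727783203125))
```

View pics/w5.png

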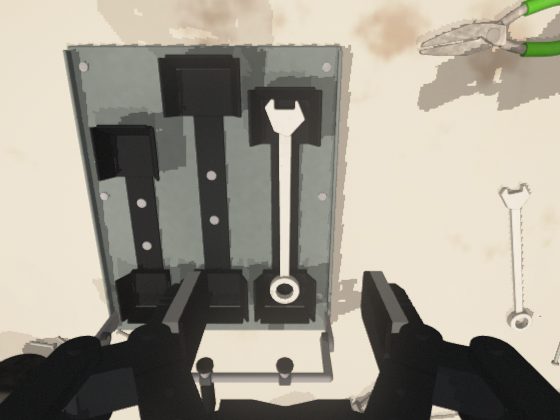

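The medium spanner is seated in its cradle (264–305, 100–308), and the small one is visible at (515,258).

carry_out:
  fingers: [-0.5,-0.5,-0.5,-0.5,-0.5,-0.5,-0.5,-0.5,-0.5,-0.5,-0.5,-0.5]
  linear:
    - [-0.012,0.03,0]
    - [-0.024,0.06,0]
    - [-0.036,0.09,0]
    - [-0.048,0.12,0]
    - [-0.06,0.15,0]
    - [-0.07,0.18,0.02]
    - [-0.082,0.21,0.04]
    - [-0.093,0.2365,0.06]
    - [-0.093,0.2365,0.09]
    - [-0.093,0.2365,0.12]
    - [-0.093,0.2365,0.14]
    - [-0.093,0.2365,0.14]
  turn: [-2,-4,-6,-8,-10,-12,-13.3,-13.3,-13.3,-13.3,-13.3,-13.3]

```text
clock: 12.98
tcp_pos: [535.0, 334.3, 57.4]
tcp_rot: [-179.9, -0.5, -162.3]
wrist_force: [-1.3, -0.3, -0.5]
opening: 63.7
grip_force: 0.0
```

```bash
python3 - <<'E'
from h import *
s=env.state();print(s['tcp_pos'],s['tcp_rot'],s['opening'])
c=env.get_calibration('wrist');p=shot('wrist','w6.png')
for e in env.cut_out('wrist','spanner_small'): print(e['conf'],e['extent'],axis(e['region'],c,4))
E
```

```text
[534.9895699  334.31599852  57.35318122] [-179.92116738   -0.48994221 -162.25882611] 63.67219959801206
0.62 [261.6, 85.1, 51.1, 276.0] (array([537.00405012, 335.19484344]), np.float64(17.63327703585701), np.float64(167.66842694179795), array([536.67559814, 336.04797363]), (167.78533935546875, 26.462169647216797))
```

carry_out:
  fingers: [-0.5,-0.5,-0.5,-0.5,-0.5]
  linear:
    - [0,0,0.01]
    - [0,0,0.025]
    - [0,0,0.04]
    - [0,0,0.04]
    - [0,0,0.04]
  turn: [0,0,0,0,0]

```text
clock: 13.5
tcp_pos: [538.0, 335.5, 23.3]
tcp_rot: [180.0, 0.0, -162.3]
wrist_force: [0.4, 0.1, -0.3]
opening: 64.1
grip_force: 0.0
```

carry_out:
  fingers: [-0.5,-0.5,-0.5,0,0.4,0.8,1,1,1,1]
  linear:
    - [0.001,0,0.01]
    - [0.001,0,0.0205]
    - [0.001,0,0.0205]
    - [0.001,0,0.0205]
    - [0.001,0,0.0205]
    - [0.001,0,0.0205]
    - [0.001,0,0.0205]
    - [0.001,0,0.0205]
    - [0.001,0,0.0205]
    - [0.001,0,0.0205]
  turn: [0,0,0,0,0,0,0,0,0,0]

```text
clock: 14.33
tcp_pos: [537.1, 335.4, 2.8]
tcp_rot: [180.0, 0.0, -162.3]
wrist_force: [0.0, -0.7, 5.3]
opening: 5.4
grip_force: 49.2
```

carry_out:
  fingers: [1,1,1,1,1,1,1]
  linear:
    - [0,0,-0.01]
    - [0,0,-0.025]
    - [0,0,-0.045]
    - [0,0,-0.07]
    - [0,0,-0.08]
    - [0,0,-0.08]
    - [0,0,-0.08]
  turn: [0,0,0,0,0,0,0]

```text
clock: 14.92
tcp_pos: [536.9, 335.3, 82.5]
tcp_rot: [180.0, 0.0, -162.3]
wrist_force: [-0.5, 0.0, -1.0]
opening: 5.8
grip_force: 48.9
```

```bash
python3 - <<'E'
from h import *
s=env.state();print(s['tcp_pos'],s['tcp_rot'],s['opening'])
p=shot('wrist','w7.png'); shot('side','s7.png')
c=env.get_calibration('side')
for e in env.cut_out('side','spanner_small'): print(e['conf'],e['extent'])
E
```

```text
[536.91928384 335.28841158  82.50049626] [ 1.79992873e+02  4.29687091e-02 -1.62277441e+02] 5.815443989958191
0.96 [216.6, 296.2, 88.7, 17.9]
```

View pics/w7.png

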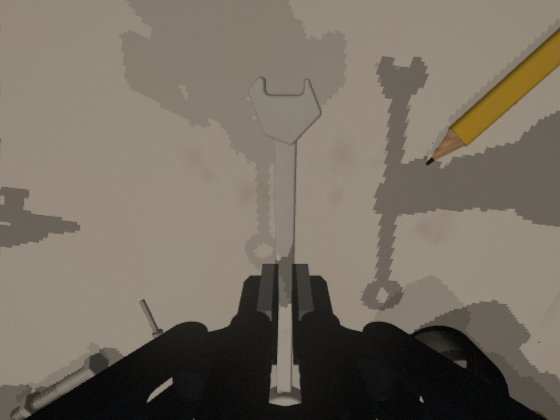

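carry_out:
  fingers: [1,1,1,1,1,1,1,1,1,1,1,1]
  linear:
    - [0.003,-0.009,-0.02]
    - [0.014,-0.038,-0.04]
    - [0.026,-0.07,-0.04]
    - [0.038,-0.102,-0.04]
    - [0.05,-0.134,-0.04]
    - [0.062,-0.166,-0.04]
    - [0.074,-0.199,-0.04]
    - [0.086,-0.23,-0.04]
    - [0.098,-0.263,-0.04]
    - [0.11,-0.295,-0.04]
    - [0.122,-0.327,-0.04]
    - [0.1309,-0.3513,-0.04]
  turn: [0,0,1,3,5,7,9,11,13,13.25,13.25,13.25]

```text
clock: 16.07
tcp_pos: [518.3, -41.5, 121.4]
tcp_rot: [180.0, -0.1, -175.6]
wrist_force: [0.4, 0.0, -1.4]
opening: 5.6
grip_force: 49.0
```

carry_out:
  fingers: [1,1,1]
  linear:
    - [0,0,0]
    - [0,0,0]
    - [0,0,0]
  turn: [0,0,0]

```text
clock: 16.32
tcp_pos: [518.7, -38.9, 121.7]
tcp_rot: [180.0, -0.1, -175.6]
wrist_force: [0.1, 1.0, -0.8]
opening: 5.6
grip_force: 49.1
```

```bash
python3 - <<'E'
from h import *
s=env.state();print(s['tcp_pos'],s['tcp_rot'],s['opening'])
c=env.get_calibration('wrist'); p=shot('wrist','w8.png')
for q in [(519.2,-39.2,9),(498.3,-41.8,9),(541.7,-38.5,9)]: print(proj(c,q))
E
```

```text
[518.72136292 -38.85086252 121.71667072] [ 1.79966778e+02 -7.17208273e-02 -1.75556776e+02] 5.579094775407693
(np.float64(285.08955984181654), np.float64(203.8635545188365))
(np.float64(283.71915977737564), np.float64(175.4088612495571))
(np.float64(283.6678010656441), np.float64(232.75787870089943))
```

View pics/w8.png

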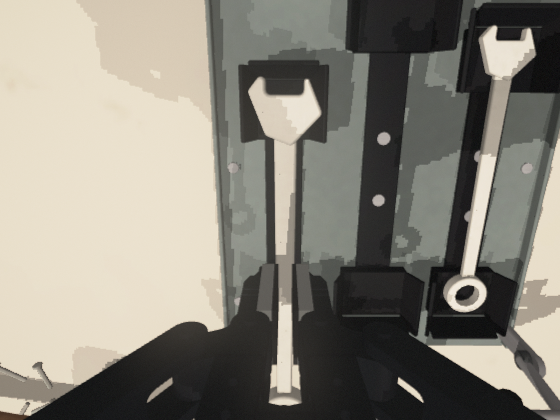

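The held spanner (u≈285) lines up with the small cradle's cup (239–328), so I'll lower it.

carry_out:
  fingers: [1,1,1,1,1,1,1,1,1]
  linear:
    - [0,0,0.02]
    - [0,0,0.045]
    - [0,0,0.07]
    - [0,0,0.08]
    - [0,0,0.087]
    - [0,0,0.095]
    - [0,0,0.1025]
    - [0,0,0.1025]
    - [0,0,0.1025]
  turn: [0,0,0,0,0,0,0,0,0]

```text
clock: 17.12
tcp_pos: [519.3, -39.2, 20.1]
tcp_rot: [-180.0, 0.0, -175.5]
wrist_force: [-0.4, 0.2, -0.7]
opening: 5.7
grip_force: 49.1
```

carry_out:
  fingers: [0.4,0,-0.4,-0.5,-0.5,-0.5,-0.5,-0.5,-0.5,-0.5,-0.5,-0.5]
  linear:
    - [0,0,0]
    - [0,0,0]
    - [0,0,0]
    - [0,0,-0.02]
    - [0,0,-0.05]
    - [0,0,-0.08]
    - [0.01,0,-0.12]
    - [0.02,0,-0.16]
    - [0.03,0,-0.19]
    - [0.03,0,-0.19]
    - [0.03,0,-0.19]
    - [0.03,0,-0.19]
  turn: [0,0,0,0,0,0,0,0,0,0,0,0]

```text
clock: 18.12
tcp_pos: [489.0, -41.5, 209.7]
tcp_rot: [-180.0, 0.0, -175.5]
wrist_force: [-0.9, -0.6, -0.6]
opening: 63.9
grip_force: 0.0
```

```bash
python3 - <<'E'
from h import *
s=env.state();print(s['tcp_pos'],s['tcp_rot'],s['opening'])
c=env.get_calibration('wrist');p=shot('wrist','w9.png')
for n,z in [('spanner_small',20),('spanner_medium',20),('spanner_large',4)]:
  for e in env.cut_out('wrist',n): print(n,e['conf'],e['extent'],axis(e['region'],c,z))
E
```

```text
[489.02943288 -41.54471035 209.73189528] [-1.79997721e+02  9.71447302e-03 -1.75533680e+02] 63.93647364588832
spanner_small 0.78 [267.7, 117.2, 32.5, 171.2] (array([519.31589441, -40.30753196]), np.float64(4.4959755749233095), np.float64(165.41175643995928), array([519.203125  , -39.40416718]), (165.58042907714844, 26.323623657226562))
spanner_medium 0.94 [401.7, 79.1, 59.1, 208.7] (array([492.77406718,  93.51774395]), np.float64(4.512061712396655), np.float64(197.73868218761942), array([492.68481445,  94.4442749 ]), (197.78610229492188, 33.93204879760742))
spanner_medium 0.62 [235.1, 313.1, 240.3, 83.4] (array([678.40016054,  47.54368278]), np.float64(-85.01007441480057), np.float64(255.55725874179993), array([683.45733643,  47.78284454]), (107.96369934082031, 255.163330078125))
spanner_large 0.66 [1.0, 85.2, 48.4, 216.5] (array([ 537.16707986, -304.04050868]), np.float64(0.8505345268345191), np.float64(219.04267612347246), array([ 537.33361816, -297.49465942]), (36.790184020996094, 219.13328552246094))
```

View pics/w9.png

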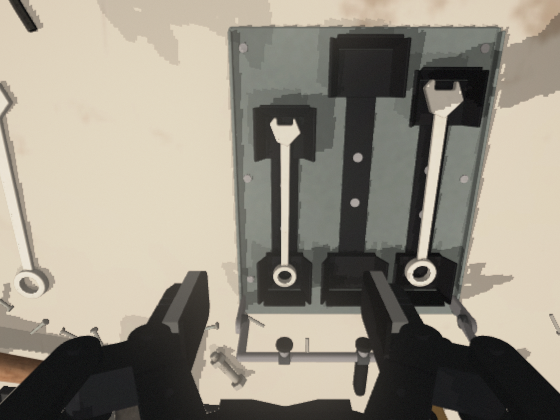

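The small spanner is seated at (285, 117–288), and the large one is partly visible at far left. Next, a hover over the large one.

carry_out:
  fingers: [-0.5,-0.5,-0.5,-0.5,-0.5,-0.5,-0.5,-0.5,-0.5,-0.5,-0.5,-0.5]
  linear:
    - [0.001,-0.03,0]
    - [0.002,-0.06,0]
    - [0.003,-0.09,0]
    - [0.004,-0.12,0]
    - [0.005,-0.15,0]
    - [0.006,-0.18,0]
    - [0.007,-0.21,0]
    - [0.008,-0.24,0]
    - [0.01,-0.264,0]
    - [0.01,-0.264,0]
    - [0.01,-0.264,0]
    - [0.01,-0.264,0]
  turn: [0,0,0,0,0,0,0,0,0,0,0,0]

```text
clock: 19.32
tcp_pos: [499.5, -304.9, 209.0]
tcp_rot: [179.9, -0.1, -175.5]
wrist_force: [0.3, 0.4, 0.9]
opening: 64.1
grip_force: 0.0
```

```bash
python3 - <<'E'
from h import *
s=env.state();print(s['tcp_pos'],s['tcp_rot'],s['opening'])
c=env.get_calibration('wrist');p=shot('wrist','w10.png')
for n,z in [('spanner_large',4)]:
  for e in env.cut_out('wrist',n): print(n,e['conf'],e['extent'],axis(e['region'],c,z))
# large seat from w9 pixels with small offset of camera pose back-computed
d=np.array([489.03,-41.54,209.73])-s['tcp_pos']; c['position']=c['position']+d
for u,v,z in [(358,157,9),(355,203,9),(337,36,32),(410,37,32)]: print(ray(c,u,v,z).round(1))
E
```

```text
[ 499.51103268 -304.92443878  209.02104871] [ 1.79922432e+02 -6.99430391e-02 -1.75538857e+02] 64.0859818019337
spanner_large 0.8 [260.8, 94.0, 42.8, 215.1] (array([ 535.90499329, -307.64524833]), np.float64(3.8959465818360997), np.float64(220.02011481437654), array([ 535.74639893, -306.54043579]), (220.10716247558594, 36.193504333496094))
[466.7  24.9   9. ]
[511.5  28.3   9. ]
[368.7 -10.   32. ]
[364.9  47.5  32. ]
```

carry_out:
  fingers: [-0.5,-0.5,-0.5,-0.5,-0.5,-0.5,-0.5,-0.5,-0.5,-0.5]
  linear:
    - [-0.015,-0.002,0.03]
    - [-0.03,-0.004,0.06]
    - [-0.036,-0.005,0.09]
    - [-0.036,-0.005,0.12]
    - [-0.036,-0.005,0.15]
    - [-0.036,-0.005,0.17]
    - [-0.036,-0.005,0.186]
    - [-0.036,-0.005,0.186]
    - [-0.036,-0.005,0.186]
    - [-0.036,-0.005,0.186]
  turn: [0.5,0.5,0.5,0.5,0.5,0.5,0.5,0.5,0.5,0.5]

```text
clock: 20.25
tcp_pos: [536.7, -307.6, 25.0]
tcp_rot: [-180.0, 0.1, -176.0]
wrist_force: [0.5, -0.6, 0.1]
opening: 63.9
grip_force: 0.0
```

carry_out:
  fingers: [-0.5,-0.5,-0.5,0,0.4,0.8,1,1,1,1]
  linear:
    - [0,0,0.01]
    - [0,0,0.0212]
    - [0,0,0.0212]
    - [0,0,0.0212]
    - [0,0,0.0212]
    - [0,0,0.0212]
    - [0,0,0.0212]
    - [0,0,0.0212]
    - [0,0,0.0212]
    - [0,0,0.0212]
  turn: [0,0,0,0,0,0,0,0,0,0]

```text
clock: 21.08
tcp_pos: [536.3, -307.9, 3.1]
tcp_rot: [-180.0, 0.0, -176.0]
wrist_force: [-0.6, -0.3, 6.3]
opening: 9.2
grip_force: 49.1
```

carry_out:
  fingers: [1,1,1,1,1,1,1,1,1]
  linear:
    - [0,0,-0.01]
    - [0,0,-0.025]
    - [0,0,-0.045]
    - [0,0,-0.07]
    - [0,0,-0.1]
    - [0,0,-0.12]
    - [0,0,-0.12]
    - [0,0,-0.12]
    - [0,0,-0.12]
  turn: [0,0,0,0,0,0,0,0,0]

```text
clock: 21.83
tcp_pos: [535.7, -307.4, 122.3]
tcp_rot: [180.0, -0.0, -176.0]
wrist_force: [0.1, -0.6, -3.1]
opening: 9.5
grip_force: 48.8
```

carry_out:
  fingers: [1,1,1,1,1,1,1,1,1,1,1,1]
  linear:
    - [0.002,0.02,0]
    - [0.004,0.05,0]
    - [0.006,0.083,0]
    - [0.008,0.116,0]
    - [0.011,0.149,0]
    - [0.013,0.182,0]
    - [0.016,0.215,0]
    - [0.018,0.248,0]
    - [0.02,0.28,0]
    - [0.022,0.31,0]
    - [0.0246,0.33,0]
    - [0.0246,0.3367,0]
  turn: [0,0,0,0,0,0,0,0,-0.4,-0.4,-0.4,-0.4]

```text
clock: 22.83
tcp_pos: [486.4, 29.1, 121.6]
tcp_rot: [180.0, -0.2, -175.5]
wrist_force: [1.3, 0.2, -1.3]
opening: 9.1
grip_force: 48.9
```

carry_out:
  fingers: [1,1,1,1,1]
  linear:
    - [0,0,0]
    - [0,0,0.02]
    - [0,0,0.04]
    - [0,0,0.04]
    - [0,0,0.04]
  turn: [0,0,0,0,0]

```text
clock: 23.25
tcp_pos: [487.7, 25.6, 82.0]
tcp_rot: [180.0, -0.2, -175.7]
wrist_force: [0.3, 1.1, 0.1]
opening: 9.0
grip_force: 49.1
```

```bash
python3 - <<'E'
from h import *
s=env.state();print(s['tcp_pos'],s['tcp_rot'],s['opening'])
c=env.get_calibration('wrist');p=shot('wrist','w11.png')
for e in env.cut_out('wrist','spanner_large'): print(e['conf'],e['extent'])
for e in env.cut_out('wrist','rack'): print(e['conf'],e['extent'])
E
```

```text
[487.65882216  25.58138592  81.97521729] [ 1.79984604e+02 -1.53958955e-01 -1.75682487e+02] 9.046370384343273
0.74 [230.1, 0.0, 111.1, 407.2]
0.95 [58.1, 0.0, 454.2, 380.7]
```

carry_out:
  fingers: [1,1,1,1,1,1,1,1,1]
  linear:
    - [0,0,0.015]
    - [0,0,0.03]
    - [0,0,0.04]
    - [0,0,0.048]
    - [0,0,0.055]
    - [0,0,0.06]
    - [0,0,0.063]
    - [0,0,0.063]
    - [0,0,0.063]
  turn: [0,0,0,0,0,0,0,0,0]

```text
clock: 24.15
tcp_pos: [488.4, 26.5, 19.9]
tcp_rot: [-180.0, 0.0, -175.6]
wrist_force: [-0.7, -0.3, -1.1]
opening: 9.0
grip_force: 49.0
```

carry_out:
  fingers: [0.4,0,-0.4,-0.5,-0.5,-0.5,-0.5,-0.5,-0.5,-0.5,-0.5,-0.5]
  linear:
    - [0,0,0]
    - [0,0,0]
    - [0,0,0]
    - [0,0,-0.02]
    - [0,0,-0.05]
    - [0,0,-0.08]
    - [0.005,0,-0.11]
    - [0.015,0,-0.15]
    - [0.025,0,-0.18]
    - [0.025,0,-0.18]
    - [0.025,0,-0.18]
    - [0.025,0,-0.18]
  turn: [0,0,0,0,0,0,0,0,0,0,0,0]

```text
clock: 25.15
tcp_pos: [463.2, 24.6, 199.5]
tcp_rot: [-180.0, 0.0, -175.6]
wrist_force: [0.6, -0.0, 0.1]
opening: 63.7
grip_force: 0.0
```

```bash
python3 - <<'E'
from h import *
s=env.state();print(s['tcp_pos'],s['tcp_rot'],s['opening'])
c=env.get_calibration('wrist');p=shot('wrist','w12.png')
for n,z in [('spanner_small',20),('spanner_medium',20),('spanner_large',20),('keeper',80)]:
  for e in env.cut_out('wrist',n): print(n,e['conf'],e['extent'],axis(e['region'],c,z))
print([proj(c,q) for q in [(672.3,40.2,77),(641,37,84)]])
E
```

```text
[463.16751491  24.58505187 199.47113458] [-1.79998301e+02  9.16432874e-03 -1.75626655e+02] 63.731777091337236
spanner_small 0.67 [187.9, 140.5, 39.3, 171.6] (array([518.80831418, -39.76672557]), np.float64(4.876565125361869), np.float64(167.49298282947979), array([518.4407959 , -37.47070694]), (167.64599609375, 26.709095001220703))
spanner_medium 0.96 [336.1, 104.5, 49.0, 206.0] (array([492.79042208,  92.94510937]), np.float64(3.726056014966138), np.float64(197.13811966717952), array([492.55273438,  94.63127136]), (197.40980529785156, 34.468894958496094))
spanner_medium 0.57 [195.9, 365.9, 177.4, 42.7] (array([689.16493664,  41.55130207]), np.float64(-85.53321818246556), np.float64(193.32604767530466), array([692.23815918,  41.78322601]), (54.618194580078125, 193.32284545898438))
spanner_large 0.89 [260.8, 78.9, 44.6, 234.9] (array([488.31516682,  25.42159115]), np.float64(4.379134210451287), np.float64(220.85528111505624), array([488.19061279,  26.39538956]), (221.0219268798828, 36.465362548828125))
keeper 0.94 [194.0, 361.4, 182.7, 45.0] (array([631.84828472,  36.3022494 ]), np.float64(-85.64800153159096), np.float64(158.91407915977663), array([634.49334717,  36.50001144]), (44.44614791870117, 158.9178009033203))
[(np.float64(285.0756030876914), np.float64(415.6173715943281)), (np.float64(284.1932468567986), np.float64(394.8263418419934))]
```

View pics/w12.png

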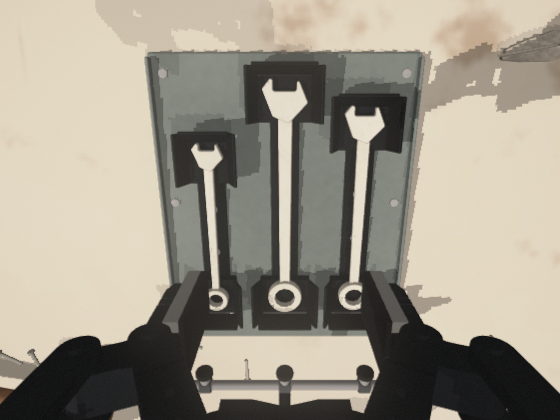

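All three spanners are seated: small at u≈210, large at u≈285, medium at u≈360. I'll re-grip the tab.

carry_out:
  fingers: [-0.5,-0.5,-0.5,-0.5,-0.5,-0.5,-0.5,-0.5,-0.5,-0.5,-0.5,-0.5]
  linear:
    - [-0.035,0,0]
    - [-0.07,0,0]
    - [-0.105,0,0]
    - [-0.14,0,0]
    - [-0.175,0,0]
    - [-0.2,0,0]
    - [-0.2097,-0.0004,0]
    - [-0.2097,-0.0004,0.02]
    - [-0.2097,-0.0004,0.05]
    - [-0.2097,-0.0004,0.07]
    - [-0.2097,-0.0004,0.07]
    - [-0.2097,-0.0004,0.07]
  turn: [0,0,0,0,0,0,0,0,0,0,0,0]

```text
clock: 26.4
tcp_pos: [671.8, 40.2, 128.5]
tcp_rot: [180.0, -0.2, -175.6]
wrist_force: [0.0, -0.2, 1.1]
opening: 64.0
grip_force: 0.0
```

carry_out:
  fingers: [-0.5,-0.5,-0.5,-0.5,-0.5,0,0.4,0.8,1,1,1,1]
  linear:
    - [0,0,0.02]
    - [0,0,0.04]
    - [0,0,0.06]
    - [0,0,0.071]
    - [0,0,0.071]
    - [0,0,0.071]
    - [0,0,0.071]
    - [0,0,0.071]
    - [0,0,0.071]
    - [0,0,0.071]
    - [0,0,0.071]
    - [0,0,0.071]
  turn: [0,0,0,0,0,0,0,0,0,0,0,0]
  squeeze: 30

```text
clock: 27.4
tcp_pos: [673.2, 40.2, 59.4]
tcp_rot: [-180.0, 0.1, -175.6]
wrist_force: [3.7, 1.3, 5.2]
opening: 9.1
grip_force: 29.4
```

carry_out:
  fingers: [1,1,1,1,1,1,1,1,1,1,1,1]
  linear:
    - [0.0031,0,-0.0039]
    - [0.0066,0,-0.0076]
    - [0.0104,0,-0.0109]
    - [0.0145,0,-0.0138]
    - [0.0187,0,-0.0164]
    - [0.0232,0,-0.0186]
    - [0.0279,0,-0.0205]
    - [0.0327,0,-0.0218]
    - [0.0377,0,-0.0228]
    - [0.0427,0,-0.0233]
    - [0.0477,0,-0.0235]
    - [0.0527,0,-0.0231]
  turn: [0,0,0,0,0,0,0,0,0,0,0,0]

```text
clock: 28.4
tcp_pos: [620.3, 36.2, 82.4]
tcp_rot: [-180.0, 0.1, -175.6]
wrist_force: [5.0, 2.6, 1.0]
opening: 9.0
grip_force: 32.6
```

carry_out:
  fingers: [1,1,1,1,1,1,1,1,1,1,1,1]
  linear:
    - [0.005,0,0.0007]
    - [0.0099,0,0.0019]
    - [0.0146,0,0.0035]
    - [0.0192,0,0.0056]
    - [0.0236,0,0.008]
    - [0.0277,0,0.0108]
    - [0.0317,0,0.0139]
    - [0.0352,0,0.0175]
    - [0.0387,0,0.0212]
    - [0.0395,0,0.0225]
    - [0.0395,0,0.0225]
    - [0.0395,0,0.0225]
  turn: [0,0,0,0,0,0,0,0,0,0,0,0]

```text
clock: 29.4
tcp_pos: [581.3, 33.2, 61.0]
tcp_rot: [-180.0, 0.2, -175.6]
wrist_force: [0.5, 2.3, 19.5]
opening: 9.1
grip_force: 39.1
```

carry_out:
  fingers: [0.4,0,-0.4,-0.5,-0.5,-0.5,-0.5,-0.5,-0.5,-0.5,-0.5,-0.5]
  linear:
    - [0,0,0]
    - [0,0,0]
    - [0,0,0]
    - [0,0,-0.02]
    - [0,0,-0.05]
    - [0,0,-0.08]
    - [0.01,0,-0.1]
    - [0.04,0,-0.12]
    - [0.08,0,-0.14]
    - [0.12,0,-0.14]
    - [0.12,0,-0.14]
    - [0.12,0,-0.14]
  turn: [0,0,0,0,0,0,0,0,0,0,0,0]

```text
clock: 30.4
tcp_pos: [458.3, 24.0, 199.6]
tcp_rot: [180.0, -0.1, -175.6]
wrist_force: [1.5, 0.3, 0.2]
opening: 64.0
grip_force: 0.0
```

```bash
python3 - <<'E'
from h import *
s=env.state();print(s['tcp_pos'],s['tcp_rot'],s['opening'],s['wrist_force'])
c=env.get_calibration('wrist');p=shot('wrist','w13.png')
for n,z in [('spanner_small',20),('spanner_medium',20),('spanner_large',20),('keeper',42)]:
  for e in env.cut_out('wrist',n)[:1]: print(n,e['conf'],e['extent'],axis(e['region'],c,z))
# rod row at columns between tab and arms: compare with shut (580.2,33.7)+-Y*50 at z42 and z46
Y=np.array([-.0776,.997])
g=cv2.imread('pics/w13.png',0)
for k in(-35,35):
    q=np.array([580.2,33.7])+Y*k
    for dz in (42,46,50): print(k,dz,np.round(proj(c,(*q,dz)),1))
    u=int(proj(c,(*q,42))[0]); v=int(proj(c,(*q,42))[1]); print(v-15,g[v-15:v+16,u])
E
```

```text
[458.29247457  23.96304515 199.57200707] [ 1.79994105e+02 -6.60058727e-02 -1.75641501e+02] 64.02791531014604 [1.54149079 0.31032352 0.20241517]
spanner_small 0.77 [190.5, 148.4, 36.0, 160.4] (array([514.311222  , -39.75046593]), np.float64(5.175260786478253), np.float64(156.88745269239274), array([513.99102783, -37.16512299]), (157.32371520996094, 26.739643096923828))
spanner_medium 0.61 [337.7, 111.6, 49.9, 197.0] (array([488.39301458,  92.50526394]), np.float64(3.479448189112818), np.float64(188.7985354334831), array([487.99835205,  94.32555389]), (188.84124755859375, 33.0881462097168))
spanner_large 0.58 [261.8, 85.8, 45.2, 224.5] (array([482.90640594,  24.91251155]), np.float64(4.4766294882072035), np.float64(209.50571005116842), array([482.7237854 ,  25.78547287]), (209.5227508544922, 34.95669937133789))
keeper 0.79 [210.8, 294.6, 151.0, 51.7] (array([579.42690402,  32.34101639]), np.float64(-85.61127090487314), np.float64(142.52544517024882), array([588.10809326,  33.03105927]), (52.69588088989258, 142.52801513671875))
-35 42 [248.6 312.8]
-35 46 [248.3 315.3]
-35 50 [247.9 317.9]
297 [ 88  86  84  86  86  87  89  90  89  86  85  93 109 129 145 157 159 158
 149 136 135 137 137 136 135 135 135 136 136 136 136]
35 42 [323.1 312.6]
35 46 [323.5 315.1]
35 50 [324.  317.7]
297 [ 82  82  83  82  80  76  76  75  77  77  82  92 110 130 147 158 160 157
 137  91  86  86  88  90  91  88  88  82  83  82  82]
```

```bash
python3 -c "
from h import *
print(env.finish_job())"
```

```text
the job is handed in; nothing more can be done
None
```

I handed the job in at about 31 s. The three spanners lie in their own cradles and the keeper bar is shut over them. A wrist-camera check beforehand showed the bar's rod where it lay when shut at the start. The hand-in returned no verdict.

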